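Swap the rubbing stones and shut the stone case

ROBOT

A 6-joint arm with a two-finger parallel gripper is mounted at the origin on the work surface. World frame = base frame: x ahead of the robot, y to its left, z up, the work surface at z = 0. Lengths are in m, angles in rad, forces in N, time in s.
With the tool pointing down it reaches from about 0.35 to 0.975 m from the base axis. Payload 4.9 kg.
Tool frame: the origin (TCP) lies between the finger pads; the fingertips stand 14 mm ahead of it and the grasp point (between the pads) lies 5 mm behind it (manip.tcp_to_tips is the distance from the TCP to the fingertips, in m); z points along the fingers, y is the line along which they close (so a half turn about z gives the same grasp; the last joint's range is limited). The gripper opens to 85 mm and grips with 20 to 120 N. Pads are 22 mm wide; open, the fingers measure 114 mm over their backs; the gripper's body (76 mm by 85 mm) begins 54 mm behind the grasp point. The pads swing forward as they close: fully open they stand 13 mm farther back than shut.
Start: joints at [1.198, 0.053, 1.613, -0, 1.476, -0.119], TCP at [0.157, 0.605, 0.245] pointing down, gripper open.
Joint ranges: [-3.01, 3.01], [-1.01, 2.22], [0.06, 2.58], [-1.02, 4.17], [0.09, 2.62], [-3.14, 3.14]. Speed limits (rad/s): [2.57, 2.57, 3.14, 3.14, 3.14, 3.14].

INTERFACE

Orientations are given as a unit quaternion [w, x, y, z].
In Python, from plant import manip gives the robot as it stands.
- The arm moves only by the tool servo_tool, never from a script. Its argument "moves" is a list that holds one entry, the list of rows, each a list of 7 numbers: the shift along the tool's x, y, z in mm, then the turn, a rotation vector about the tool's x, y, z in degrees, then the finger opening in mm, from 0 to 85.4. In form: [[[x, y, z, ax, ay, az, fingers], ...]]. A call has 1 to 12 rows; each row shifts and turns the commanded pose from where the row before left it, along the tool's axes as they then stand; what a row does not reach is not made up. A row lasts 1/8 s, in which the tool goes at most 62.5 mm and 10.7 degrees, less where a joint would pass 70% of its speed; a pose out of reach is approached as far as the arm can. A call with a gripper value outside its range is refused whole. The fingers move at their own pace and stop on an object; the grip force is fixed at half the most. Time passes only in rows, so rows that do not move let the fingers close. It gives the time, the measured TCP pose, the force, the opening and the grip force at its end, in the units of the state.
- manip.state(): the state, without advancing time (a new reading comes with each control period).
- manip.grab_frame(name): name is "scene" or "top" or "wrist"; returns a dict with "image" (480x640x3 uint8, blue, green, red), "mtx" (3x3 intrinsics, pixels), "eye" and "rotation" of the camera in the world. Camera axes: x right, y down, z forward; pixel columns grow to the right and rows downward; lengths in m; the calibration is good to about 2 mm. The wrist camera is an equidistant fisheye: a pixel r from the principal point sees the ray r / f radians off the axis. A picture is of the moment at which its call begins. There is no depth.
- manip.job_done(): hands the job in; it is judged then, once.
The state is a dict: "time": time; "joint_pos": joint angles; "joint_vel": joint speeds; "joint_efforts": joint torques, N m; "tool_pos": TCP position; "tool_rot": TCP orientation; "contact_force": force on the tool from outside, world axes, zero at the start; "ft_torque": the same for the moment, N m; "gripper_width": opening from 0.0 (shut) to 1.0 (fully open); "grasp_force": force on a finger pad.
Only numpy, scipy, OpenCV 4.12 (cv2) and the standard library are available. Lean on these libraries where they do the work, as an engineer would, in place of code of your own. Each camera call takes 0.05 s, during which the arm holds its last target. There are 200 camera calls.

TASK

Swap the two grey rubbing stones: the short one goes from the stone case into the recess of the bench holder, and the long one from the holder into the recess of the case, each lying flat and fully down in its recess. Then shut the lid of the case completely. Stone chips easily, so set the stones down gently rather than dropping them, and leave everything else on the bench where it is.

Things in the scene. Friction and masses are not known exactly. Their poses are not given: they have to be found in the camera images.
- long_stone: the larger grey rubbing stone, a plain block 40 (x) x 130 (y) x 26 mm (z), about 0.3 kg; origin at the centre of its underside; starts in the holder's recess, long side along the recess
- short_stone: the smaller grey rubbing stone, a plain block 28 (x) x 100 (y) x 22 mm (z), about 0.14 kg; origin at the centre of its underside; starts in the case's recess, long side along the recess
- holder: pale wooden bench holder, fixed to the bench: a slab 90 (x) x 200 (y) x 20 mm with a recess 52 (x) x 142 (y) mm, 8 mm deep, at its middle; origin on the bench under the middle of the recess. The recess floor is 12 mm and the rim 20 mm above the origin
- holder_seat (a point): centre of the holder's recess floor
- case: dark wooden stone case, fixed to the bench: a shallow tray 170 mm along y, reaching along x from -40 to +64 mm of the origin, 14 mm tall, with a recess 52 (x) x 142 (y) mm, 8 mm deep; origin on the bench under the middle of the recess. The recess floor is 6 mm and the rim 14 mm above the origin. Case and holder may change sides of the bench
- case_seat (a point): centre of the case's recess floor
- lid_hinge (a point): middle of the hinge line, at x = +64 mm of the case, 14 mm above the bench; the line runs along the case's y, on the side away from the robot
- lid (a joint): opening angle of the case's lid, rad: 0 shut, 1.65 to 1.95 at the start (leaning away from the robot), stop at 2.0. The lid is a dark wooden hood, 104 mm from hinge to free edge, 170 mm wide, 26 mm deep outside, 21 inside, 0.12 kg; shut, its top is 40 mm above the bench. Its stiff hinge (0.1 N m) holds it where it is left: push it over, then press it down till shut
- lid_edge (a point): middle of the lid's free edge on its outer (top) face, 104 mm from the hinge line; 26 mm above the tray's rim when shut
- table: the grey bench top, its surface at z = 0; there is free room for a stone between the case and the holder, around x = 0.56, y = 0
- glue: bystander, not to be disturbed: small white glue bottle with an orange cap, 26 mm across, 70 mm tall; origin at the centre of its underside
- block: bystander, not to be disturbed: brown wooden sanding block 40 x 55 x 25 mm; origin at the centre of its underside
- water: bystander, not to be disturbed: pale translucent water bottle with a blue cap, 64 mm across, 210 mm tall; origin at the centre of its underside
- bowl: bystander, not to be disturbed: white ceramic bowl, 110 mm across, 40 mm tall; origin at the centre of its underside
- jar: bystander, not to be disturbed: glass jar with a steel lid, 56 mm across, 60 mm tall; origin at the centre of its underside
- mallet: bystander, not to be disturbed: wooden hammer lying on the bench
- offcut: bystander, not to be disturbed: pale wood offcut 50 x 90 x 18 mm; origin at the centre of its underside
Not all that is in view belongs to the job. Leave any purple look-alike of the long_stone alone. There is more than one size of the case; the one meant has the size given above.

How it is judged:
By the outcome, as a careful person would: the job done as asked, in the order asked, and still so for the second after the job is handed in, with the robot touching nothing.
It also fails if it takes over 72 s, if anything falls off the work surface, if the arm or the gripper's body presses on something with over 40 N, if the wrist force passes 120 N, or if a joint passes its speed limit or range.

## Working session

There is one attempt and no reset: what is moved stays moved. The work goes in short steps, Python scripts to look and compute and a tool call to move; the robot and the scene stay as the last step left them, time stands still between calls to the robot, and variables do not carry over. Pictures are saved under pics/ and viewed, at most 10 in all, crops included, and the job is handed in when it is done.

Besides the shell and the picture viewer there is one more tool, called as a command line: name --argument value ..., lists and objects as JSON in quotes. servo_tool: Moves the arm, as the interface text tells. Its arguments: {"type":"object","properties":{"moves":{"type":"array"}},"required":["moves"]}

```bash
ls; mkdir -p pics; python3 - <<'E'
from plant import manip
import cv2,pickle
for n in("scene","top"):
    f=manip.grab_frame(n); cv2.imwrite(f"pics/{n}0.png",f["image"]); pickle.dump(f,open(f"{n}0.pkl","wb")); print(n,f["mtx"].tolist(),f["eye"],f["rotation"])
s=manip.state();print(s)
E
```

```text
pics
scene [[449.7565155586145, 0.0, 313.1109449897953], [0.0, 449.7565155586145, 239.27973968699357], [0.0, 0.0, 1.0]] [ 1.33067002 -0.13905078  0.75622273] [-0.32051783  0.68047431  0.60001436 -0.27240742]
top [[523.2056920526038, 0.0, 318.84558575807944], [0.0, 523.2056920526038, 231.401249701953], [0.0, 0.0, 1.0]] [ 0.47126147 -0.00715044  1.35918622] [ 0.00962961 -0.70405801  0.71003583 -0.00766211]
{'time': 0.1, 'joint_pos': array([ 1.19802683e+00,  5.33172572e-02,  1.61415894e+00, -1.72678099e-05,
        1.47596945e+00, -1.18982729e-01]), 'joint_vel': array([ 9.30945419e-04,  3.24057472e-05, -3.15064605e-03, -3.90714219e-04,
       -6.31350818e-04,  1.08633920e-04]), 'joint_efforts': array([ 4.45860987e-04, -3.94901454e+01, -3.71364713e+01, -1.77974857e-04,
        3.84066050e-03, -4.32408115e-06]), 'tool_pos': array([0.15671839, 0.6044841 , 0.2441682 ]), 'tool_rot': array([-2.17178779e-04,  1.26552245e-01,  9.91959511e-01, -9.00722248e-04]), 'contact_force': array([-0.5476374 , -0.07126276,  0.78086799]), 'ft_torque': array([-0.0656336 , -0.02316372,  0.01597053]), 'grasp_force': 0.0, 'gripper_width': 1.0011130198050406}
```

View pics/scene0.png

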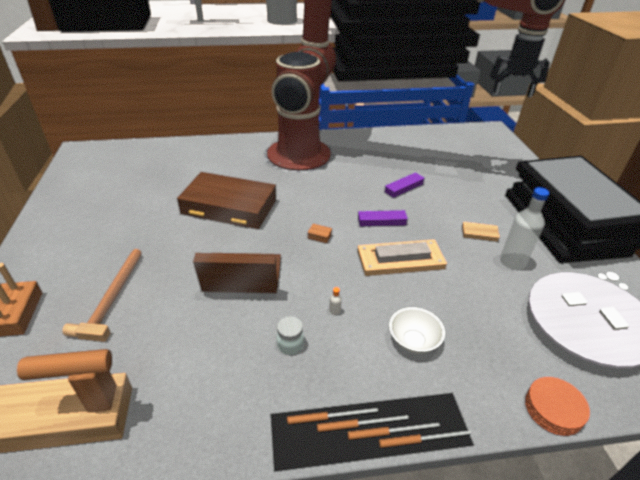

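View pics/top0.png

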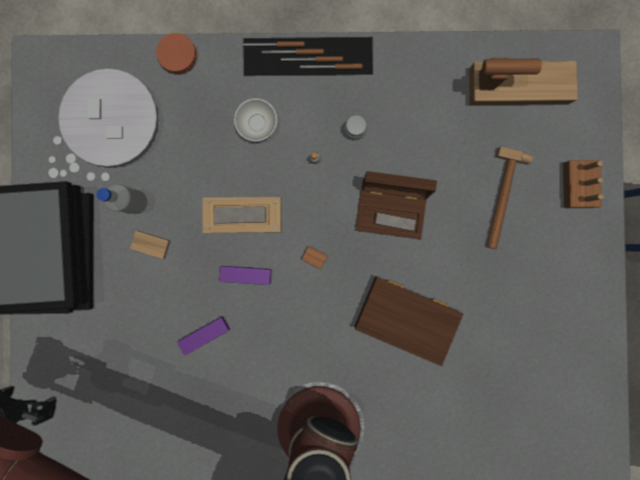

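The top view shows the candidates:
- **Case:** the open tray at (392,212), with a grey stone at (396,222) and its lid leaning away. The shut dark box at (409,320) is larger, so it is a look-alike.
- **Long stone:** the grey block at (240,214) in the pale holder at (242,215). The purple blocks at (245,275) and (203,335) are look-alikes.

I choose the open case and the grey stones, and will check them in a crop.

```bash
python3 - <<'E'
import cv2
i=cv2.imread("pics/top0.png")[165:265,195:445]
cv2.imwrite("pics/crop0.png",cv2.resize(i,None,fx=3.2,fy=3.2,interpolation=cv2.INTER_CUBIC))
E
```

```text
(no output)
```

View pics/crop0.png

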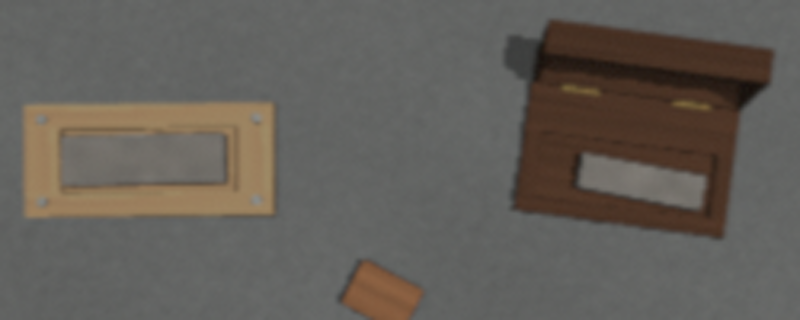

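The crop confirms the choice. The long stone's top spans (62..226, 133..186) in the holder. The short stone's corners are (580,153), (708,174), (703,210) and (576,187), in the case's recess with the lid open behind it.

```bash
cat > h.py <<'E'
import numpy as np,cv2,pickle
from scipy.spatial.transform import Rotation as R
def rot(q): q=np.array(q); return R.from_quat(np.r_[q[1:],q[0]])
def pix2w(f,p,z,fish=False):
    K=f["mtx"]; d=np.array([(p[0]-K[0,2])/K[0,0],(p[1]-K[1,2])/K[1,1],1.])
    if fish:
        r=np.hypot(d[0],d[1]); d=np.r_[d[:2]/max(r,1e-9)*np.sin(r),np.cos(r)]
    v=rot(f["rotation"]).apply(d); e=np.array(f["eye"]); return e+v*(z-e[2])/v[2]
def w2pix(f,P,fish=False):
    K=f["mtx"]; c=rot(f["rotation"]).inv().apply(np.atleast_2d(P)-f["eye"])
    if fish:
        r=np.hypot(c[:,0],c[:,1]); th=np.arctan2(r,c[:,2]); c=np.c_[c[:,:2]/r[:,None]*th[:,None],np.ones(len(c))]
    return c[:,:2]/c[:,2:]*[K[0,0],K[1,1]]+K[:2,2]
E
python3 - <<'E'
from h import *
f=pickle.load(open("top0.pkl","rb"))
def rect(name,c,z):
    w=np.array([pix2w(f,(195+(x+.5)/3.2-.5,165+(y+.5)/3.2-.5),z)[:2] for x,y in c])
    e=[np.linalg.norm(w[i]-w[(i+1)%4])for i in range(4)]
    d=(w[1]-w[0])+(w[2]-w[3]); print(name,w.mean(0).round(4),"sides",np.round(e,3),"dir of -y",np.degrees(np.arctan2(d[1],d[0])).round(1)); return w
rect("holder",[(24,104),(273,102),(275,215),(25,217)],.02)
rect("hrec",[(60,129),(237,126),(237,190),(60,192)],.02)
rect("long",[(62,133),(225,133),(226,184),(62,187)],.038)
w=rect("case",[(532,84),(741,108),(722,237),(514,209)],.014)
rect("crec",[(532,132),(717,155),(711,212),(525,186)],.014)
rect("short",[(580,153),(708,174),(703,210),(576,187)],.028)
for n,p,z in(("glue",(314,157),.07),("jar",(355,127),.06),("block",(314,257),.025)): print(n,pix2w(f,p,z))
E
```

```text
holder [0.5491 0.1949] sides [0.2   0.091 0.2   0.091] dir of -y -90.0
hrec [0.5493 0.1955] sides [0.142 0.051 0.142 0.051] dir of -y -89.7
long [0.5483 0.1965] sides [0.129 0.04  0.13  0.043] dir of -y -90.0
case [ 0.5462 -0.1887] sides [0.169 0.105 0.168 0.102] dir of -y -97.6
crec [ 0.5367 -0.1837] sides [0.15  0.046 0.151 0.044] dir of -y -98.0
short [ 0.5281 -0.1981] sides [0.103 0.029 0.103 0.027] dir of -y -100.3
glue [0.6869857  0.00673915 0.07      ]
jar [ 0.76289599 -0.09608573  0.06      ]
block [0.43877747 0.00931927 0.025     ]
```

servo_tool --moves '[[[0,0,0,0,0,9.5,85],[0,0,0,0,0,9.5,85],[0,0,0,0,0,9.5,85],[0,0,0,0,0,9.5,85],[0,0,0,0,0,9.5,85],[0,0,0,0,0,9.5,85],[0,0,0,0,0,9.5,85],[0,0,0,0,0,9.5,85],[0,0,0,0,0,9.8,85],[-48,34,0,0,0,0,85],[-48,34,0,0,0,0,85],[-48,34,0,0,0,0,85]]]'

```text
time: 1.6
tool_pos: [0.2317, 0.4433, 0.2446]
tool_rot: [0.0, 0.768, 0.641, -0.0]
contact_force: [0.8, 0.0, 0.0]
gripper_width: 0.993
grasp_force: 0.0
```

servo_tool --moves '[[[-48,34,0,0,0,0,50],[-48,34,0,0,0,0,50],[-48,34,0,0,0,0,50],[-48,34,0,0,0,0,50],[-48,34,0,0,0,0,50],[-48,34,0,0,0,0,50],[-48,34,0,0,0,0,50],[-48,34,0,0,0,0,50],[-48,34,0,0,0,0,50],[-48,34,0,0,0,0,50],[-48,34,0,0,0,0,50],[-48,34,0,0,0,0,50]]]'

```text
time: 3.1
tool_pos: [0.5297, -0.1968, 0.2448]
tool_rot: [-0.0, 0.768, 0.64, -0.0]
contact_force: [0.7, 0.5, -0.0]
gripper_width: 0.587
grasp_force: 0.0
```

```bash
cat >> h.py <<'E'
def todo(x,y,z,yaw):
    """shift (mm) and turn (deg) in the tool frame to TCP x,y,z, tool down, tool y at yaw deg"""
    from plant import manip
    s=manip.state(); Rt=rot(s["tool_rot"]); a=np.radians(yaw)
    Y=np.array([np.cos(a),np.sin(a),0]); Z=np.array([0,0,-1.]); G=R.from_matrix(np.c_[np.cross(Y,Z),Y,Z])
    print("t",round(s["time"],2),"pos",np.round(s["tool_pos"],4),"F",np.round(s["contact_force"],1),"open",round(s["gripper_width"]*85.4,1),"grip",round(s["grasp_force"],1),"tips",manip.tcp_to_tips)
    print("shift",np.round(Rt.inv().apply(np.array([x,y,z])-s["tool_pos"])*1000,1),"turn",np.round(np.degrees((Rt.inv()*G).as_rotvec()),1))
E
python3 - <<'E'
from h import *
todo(.528,-.198,.14,-10.3)
from plant import manip
f=manip.grab_frame("wrist"); cv2.imwrite("pics/w1.png",f["image"]); pickle.dump(f,open("w1.pkl","wb")); print(f["eye"],rot(f["rotation"]).as_matrix().round(2).tolist(),f["mtx"].tolist())
E
```

```text
t 3.1 pos [ 0.5297 -0.1968  0.2448] F [ 0.7  0.5 -0. ] open 50.1 grip 0.0 tips 0.014
shift [ -1.5  -1.4 104.8] turn [-0.  -0.  -0.1]
[ 0.54518592 -0.11430771  0.37307053] [[0.98, -0.17, -0.06], [-0.18, -0.93, -0.32], [-0.0, 0.32, -0.95]] [[371.64829954431775, 0.0, 319.53119192082426], [0.0, 371.64829954431775, 240.92226658204007], [0.0, 0.0, 1.0]]
```

View pics/w1.png

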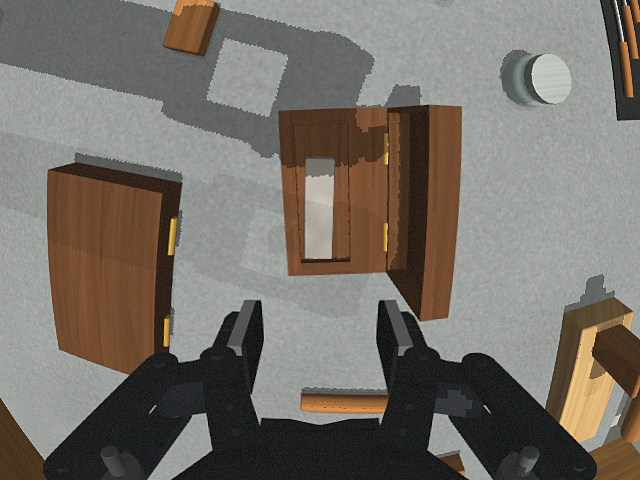

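The wrist view shows the short stone's top corners at (306,158), (334,158), (332,259) and (305,259). The tray's front edge runs (280,111)-(289,275), and the recess corners include (350,262).

```bash
python3 - <<'E'
from h import *
f=pickle.load(open("w1.pkl","rb"))
w=lambda c,z:np.array([pix2w(f,p,z,True)[:2] for p in c])
s=w([(306,158),(334,158),(332,259),(305,259)],.028);print(s.round(4).tolist(),s.mean(0))
d=s[0]+s[1]-s[2]-s[3];print("yaw",np.degrees(np.arctan2(d[1],d[0]))-90)
c=w([(280,111),(387,108),(388,273),(289,275)],.014);print(c.round(4).tolist(),c.mean(0));d=c[0]+c[1]-c[2]-c[3];yaw=np.arctan2(d[1],d[0])-np.pi/2;print("case yaw",np.degrees(yaw),"origin",c.mean(0)-.012*np.array([np.cos(yaw),np.sin(yaw)]))
E
```

```text
[[0.5259, -0.1477], [0.5515, -0.1523], [0.5325, -0.2507], [0.506, -0.2459]] [ 0.52895847 -0.19914749]
yaw -11.203712524299931
[[0.5093, -0.0994], [0.6104, -0.114], [0.5881, -0.2831], [0.4841, -0.2661]] [ 0.54798432 -0.19063057]
case yaw -8.041094625087919 origin [ 0.5361023  -0.18895197]
```

servo_tool --moves '[[[-2,-0.6,40,0,0,0.5,50],[0,0,40,0,0,0,50],[0,0,40,0,0,0,50],[0,0,40,0,0,0,50],[0,0,25,0,0,0,50],[0,0,15,0,0,0,50],[0,0,8,0,0,0,50],[0,0,6,0,0,0,50],[0,0,0,0,0,0,50]]]'

```text
time: 4.28
tool_pos: [0.5287, -0.1969, 0.0317]
tool_rot: [0.0, 0.771, 0.637, 0.0]
contact_force: [-0.3, 0.3, -0.1]
gripper_width: 0.583
grasp_force: 0.0
```

```bash
python3 - <<'E'
from h import *
todo(.5287,-.1988,.031,-10.8)
from plant import manip
f=manip.grab_frame("wrist"); cv2.imwrite("pics/w2.png",f["image"][200:480,120:520]); pickle.dump(f,open("w2.pkl","wb"))
E
```

```text
t 4.28 pos [ 0.5287 -0.1969  0.0317] F [-0.3  0.3 -0.1] open 49.8 grip 0.0 tips 0.014
shift [-1.9  0.3  0.7] turn [ 0.  0. -0.]
```

View pics/w2.png

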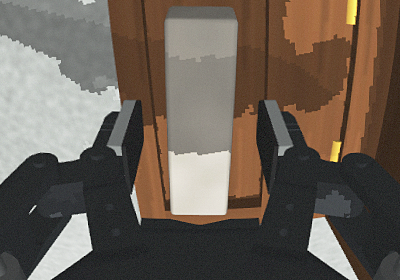

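The pads straddle the stone, which is centred between them (crop columns 165-235, pads at 138 and 262). I close, then lift a little.

servo_tool --moves '[[[-2,0,0.5,0,0,0,40],[0,0,0,0,0,0,20],[0,0,0,0,0,0,20],[0,0,0,0,0,0,20],[0,0,0,0,0,0,20],[0,0,0,0,0,0,20]]]'

```text
time: 5.08
tool_pos: [0.5287, -0.1992, 0.0317]
tool_rot: [0.001, 0.771, 0.637, 0.0]
contact_force: [-0.3, -1.2, 4.7]
gripper_width: 0.306
grasp_force: 61.4
```

servo_tool --moves '[[[0,0,-10,0,0,0,20],[0,0,-15,0,0,0,20],[0,0,-25,0,0,0,20],[0,0,-35,0,0,0,20],[0,0,0,0,0,0,20]]]'

```text
time: 5.7
tool_pos: [0.5303, -0.1998, 0.12]
tool_rot: [0.003, 0.771, 0.637, 0.001]
contact_force: [0.2, -0.5, -1.0]
gripper_width: 0.307
grasp_force: 60.7
```

```bash
python3 - <<'E'
from h import *
todo(.56,0,.116,0)
from plant import manip
f=manip.grab_frame("wrist"); cv2.imwrite("pics/w3.png",f["image"][150:480,120:520]); pickle.dump(f,open("w3.pkl","wb"))
E
```

```text
t 5.7 pos [ 0.5303 -0.1998  0.12  ] F [ 0.2 -0.5 -1. ] open 26.2 grip 60.7 tips 0.014
shift [201.8  -8.4   3.5] turn [  0.4   0.2 -10.8]
```

View pics/w3.png

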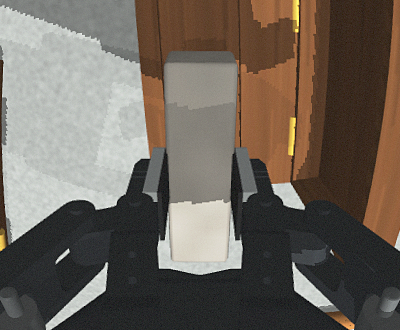

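The short stone is held level between the pads, at crop (200,160). I carry it to the free spot.

servo_tool --moves '[[[30,-2,0,0,0,0,20],[50,-2,0,0,0,0,20],[50,-2,0,0,0,0,20],[50,-2,0,0,0,0,20],[22,0,0,0,0,0,20],[0,0,0,0,0,-6,20],[0,0,0,0,0,-5,20],[0,0,30,0,0,0,20],[0,0,30,0,0,0,20],[0,0,18,0,0,0,20],[0,0,5,0,0,0,20],[0,0,0,0,0,0,20]]]'

```text
time: 7.25
tool_pos: [0.5583, 0.0011, 0.0329]
tool_rot: [-0.0, 0.706, 0.708, -0.0]
contact_force: [0.5, -0.3, -1.3]
gripper_width: 0.306
grasp_force: 60.6
```

```bash
python3 - <<'E'
from h import *
todo(.56,0,.0265,0)
E
```

```text
t 7.25 pos [0.5583 0.0011 0.0329] F [ 0.5 -0.3 -1.3] open 26.1 grip 60.6 tips 0.014
shift [-1.1  1.7  6.4] turn [-0.   0.   0.2]
```

servo_tool --moves '[[[0,0,3,0,0,0,20],[0,0,2,0,0,0,20],[0,0,1,0,0,0,20],[0,0,0.5,0,0,0,20],[0,0,0,0,0,0,20]]]'

```text
time: 7.88
tool_pos: [0.5582, 0.0012, 0.0264]
tool_rot: [0.0, 0.706, 0.708, 0.0]
contact_force: [-0.5, -0.3, -0.0]
gripper_width: 0.307
grasp_force: 60.6
```

servo_tool --moves '[[[0,0,0.5,0,0,0,20],[0,0,0.3,0,0,0,20],[0,0,0,0,0,0,20]]]'

```text
time: 8.25
tool_pos: [0.5583, 0.0012, 0.0258]
tool_rot: [0.0, 0.706, 0.708, -0.0]
contact_force: [-1.1, 0.3, 0.9]
gripper_width: 0.304
grasp_force: 60.9
```

servo_tool --moves '[[[0,0,0,0,0,0,35],[0,0,0,0,0,0,50],[0,0,0,0,0,0,50],[0,0,-20,0,0,0,50],[0,0,-40,0,0,0,50],[0,0,-40,0,0,0,60],[35,-2,0,0,0,0,60],[50,-2,0,0,0,0,60],[50,-2,0,0,0,0,60],[40,-2,0,0,0,0,60],[20,-2,0,0,0,0,60],[0,0,0,0,0,0,60]]]'

```text
time: 9.75
tool_pos: [0.5478, 0.1967, 0.1263]
tool_rot: [0.0, 0.705, 0.709, 0.0]
contact_force: [0.0, -0.6, -0.8]
gripper_width: 0.701
grasp_force: 0.0
```

```bash
python3 - <<'E'
from h import *
todo(.5485,.196,.0365,0)
from plant import manip
f=manip.grab_frame("wrist"); cv2.imwrite("pics/w4.png",f["image"]); pickle.dump(f,open("w4.pkl","wb"))
E
```

```text
t 9.75 pos [0.5478 0.1967 0.1263] F [ 0.  -0.6 -0.8] open 59.9 grip 0.0 tips 0.014
shift [-0.7  0.6 89.8] turn [0.1 0.  0.3]
```

View pics/w4.png

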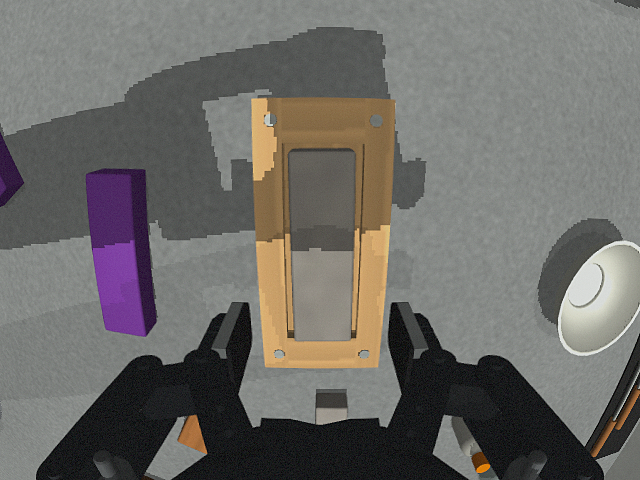

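The wrist view shows the long stone's top corners at (289,150), (355,150), (351,340) and (291,341), and the holder's corners at (252,98), (395,99), (378,367) and (266,367). The short stone lies flat at (331,407).

```bash
python3 - <<'E'
from h import *
f=pickle.load(open("w4.pkl","rb"))
for c,z in(([(289,150),(355,150),(351,340),(291,341)],.038),([(252,98),(395,99),(378,367),(266,367)],.02)):
    s=np.array([pix2w(f,p,z,True)[:2] for p in c]);d=s[0]+s[1]-s[2]-s[3];print(s.round(4).tolist(),s.mean(0),np.degrees(np.arctan2(d[1],d[0]))-90)
s=np.array([pix2w(f,p,.022,True)[:2] for p in ((316,402),(347,402))]);print(s)
E
```

```text
[[0.5302, 0.2625], [0.5685, 0.2627], [0.5704, 0.1339], [0.5286, 0.1329]] [0.54942215 0.19799974] 0.07832704333027607
[[0.5057, 0.2946], [0.5949, 0.2946], [0.5952, 0.0948], [0.5061, 0.0946]] [0.5504889  0.19464168] 0.11313842821610365
[[0.54589089 0.05871721]
 [0.5719284  0.05849816]]
```

servo_tool --moves '[[[0,1,35,0,0,0,60],[0,0,30,0,0,0,60],[0,0,15,0,0,0,60],[0,0,7,0,0,0,60],[0,0,3,0,0,0,60],[0,0,0,0,0,0,50],[0,0,0,0,0,0,30],[0,0,0,0,0,0,30],[0,0,0,0,0,0,30],[0,0,0,0,0,0,30],[0,0,0,0,0,0,30]]]'

```text
time: 11.18
tool_pos: [0.5497, 0.1964, 0.0369]
tool_rot: [0.001, 0.706, 0.708, 0.001]
contact_force: [-0.3, -0.2, 6.0]
gripper_width: 0.454
grasp_force: 63.8
```

servo_tool --moves '[[[0,0,-10,0,0,0,30],[0,0,-20,0,0,0,30],[0,0,-35,0,0,0,30],[0,0,-35,0,0,0,30],[0,0,0,0,0,0,30]]]'

```text
time: 11.8
tool_pos: [0.5512, 0.1968, 0.1401]
tool_rot: [0.002, 0.706, 0.708, 0.004]
contact_force: [-0.4, -1.1, -2.9]
gripper_width: 0.453
grasp_force: 63.0
```

```bash
python3 - <<'E'
from h import *
todo(.5352,-.188,.06,-7.8)
E
```

```text
t 11.8 pos [0.5512 0.1968 0.1401] F [-0.4 -1.1 -2.9] open 38.7 grip 63.0 tips 0.014
shift [-384.9  -17.7   79.2] turn [ 0.5 -0.1  8. ]
```

servo_tool --moves '[[[-25,-2,0,0,0,0,30],[-45,-2,0,0,0,0,30],[-50,-2,0,0,0,0,30],[-50,-2,0,0,0,0,30],[-50,-2,0,0,0,0,30],[-50,-2,0,0,0,0,30],[-50,-2,0,0,0,0,30],[-45,-2,0,0,0,0,30],[-20,-2,0,0,0,4,30],[0,0,0,0,0,4,30],[0,0,20,0,0,0,30],[0,0,0,0,0,0,30]]]'

```text
time: 13.3
tool_pos: [0.5295, -0.1871, 0.1115]
tool_rot: [-0.003, 0.753, 0.658, -0.001]
contact_force: [-0.8, 0.7, -3.1]
gripper_width: 0.451
grasp_force: 62.8
```

```bash
python3 - <<'E'
from h import *
todo(.5352,-.188,.031,-7.8)
from plant import manip
f=manip.grab_frame("wrist"); cv2.imwrite("pics/w5.png",f["image"]); pickle.dump(f,open("w5.pkl","wb"))
E
```

```text
t 13.3 pos [ 0.5295 -0.1871  0.1115] F [-0.8  0.7 -3.1] open 38.5 grip 62.8 tips 0.014
shift [-0.4  6.3 80.5] turn [-0.4 -0.1  0. ]
```

View pics/w5.png

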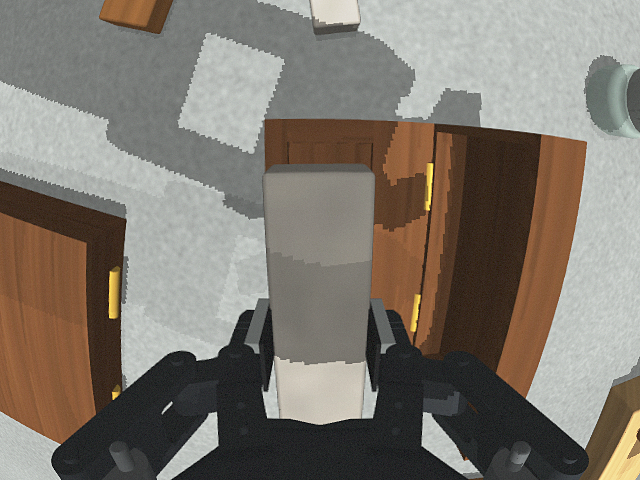

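The stone is held square, its far top corners at (265,167) and (374,166). The far recess corners are at (288,143) and (372,139), and the far tray corner is at (265,120). The short stone's end is visible at (335,20).

```bash
python3 - <<'E'
from h import *
f=pickle.load(open("w5.pkl","rb"))
a=np.radians(-7.8);X=np.array([np.cos(a),np.sin(a)]);Y=np.array([-X[1],X[0]])
for n,p,z in(("recL",(288,143),.014),("recR",(372,139),.014),("tray",(265,120),.014),("hingecorner",(436,125),.014),("stL",(265,167),.1126),("stR",(374,166),.1126)):
    q=pix2w(f,p,z,True)[:2];print(n,q.round(4),"in case frame",((q-[.5352,-.188])@np.c_[X,Y]*1000).round(1))
for p in((312,26),(360,23)):print(pix2w(f,p,.022,True))
E
```

```text
recL [ 0.5196 -0.1154] in case frame [-25.3  69.8]
recR [ 0.5703 -0.1196] in case frame [25.5 72.5]
tray [ 0.5079 -0.0993] in case frame [-39.1  84.2]
hingecorner [ 0.6114 -0.1147] in case frame [65.5 83. ]
stL [ 0.5202 -0.1177] in case frame [-24.4  67.7]
stR [ 0.5576 -0.1224] in case frame [13.2 68.1]
[ 0.54373929 -0.04784161  0.022     ]
[ 0.5713719  -0.04927156  0.022     ]
```

servo_tool --moves '[[[-2.5,6,0,0,0,0,30],[0,0,20,0,0,0,30],[0,0,25,0,0,0,30],[0,0,17,0,0,0,30],[0,0,7,0,0,0,30],[0,0,3,0,0,0,30],[0,0,0,0,0,0,30]]]'

```text
time: 14.22
tool_pos: [0.5378, -0.1924, 0.044]
tool_rot: [0.0, 0.754, 0.657, 0.0]
contact_force: [-0.1, 0.4, -3.2]
gripper_width: 0.45
grasp_force: 62.8
```

```bash
python3 - <<'E'
from h import *
todo(.535,-.191,.031,-7.8)
E
```

```text
t 14.22 pos [ 0.5378 -0.1924  0.044 ] F [-0.1  0.4 -3.2] open 38.4 grip 62.8 tips 0.014
shift [ 1. -3. 13.] turn [ 0.1  0.  -0. ]
```

servo_tool --moves '[[[1.5,-3,3,0,0,0,30],[0,0,4,0,0,0,30],[0,0,3,0,0,0,30],[0,0,1.5,0,0,0,30],[0,0,0.5,0,0,0,30],[0,0,0,0,0,0,30]]]'

```text
time: 14.98
tool_pos: [0.5346, -0.1903, 0.0315]
tool_rot: [0.0, 0.754, 0.657, 0.0]
contact_force: [0.6, -0.0, -3.9]
gripper_width: 0.448
grasp_force: 62.9
```

servo_tool --moves '[[[0,0,0.5,0,0,0,30],[0,0,0,0,0,0,30]]]'

```text
time: 15.22
tool_pos: [0.5346, -0.1903, 0.031]
tool_rot: [0.0, 0.754, 0.657, 0.0]
contact_force: [-0.6, 0.3, -3.1]
gripper_width: 0.45
grasp_force: 62.9
```

servo_tool --moves '[[[0,0,0.4,0,0,0,30],[0,0,0.4,0,0,0,30],[0,0,0,0,0,0,30]]]'

```text
time: 15.6
tool_pos: [0.5347, -0.1903, 0.0309]
tool_rot: [-0.0, 0.754, 0.657, -0.0]
contact_force: [-4.8, 1.9, 5.4]
gripper_width: 0.448
grasp_force: 63.8
```

servo_tool --moves '[[[0,0,0,0,0,0,45],[0,0,0,0,0,0,58],[0,0,0,0,0,0,58],[0,0,-20,0,0,0,58],[0,0,-35,0,0,0,58],[0,0,-35,0,0,0,58],[0,0,0,0,0,-8,58],[40,3,0,0,0,0,58],[50,7,0,0,0,0,58],[50,7,0,0,0,0,55],[50,6,0,0,0,0,50],[0,0,0,0,0,0,50]]]'

```text
time: 17.1
tool_pos: [0.5576, 0.0025, 0.1218]
tool_rot: [0.001, 0.704, 0.71, 0.001]
contact_force: [0.2, -0.4, -0.0]
gripper_width: 0.579
grasp_force: 0.0
```

```bash
python3 - <<'E'
from h import *
todo(.558,.003,.026,0)
E
```

```text
t 17.1 pos [0.5576 0.0025 0.1218] F [ 0.2 -0.4 -0. ] open 49.5 grip 0.0 tips 0.014
shift [ 0.5  0.2 95.9] turn [ 0.1 -0.   0.4]
```

servo_tool --moves '[[[0,0,35,0,0,0.4,50],[0,0,30,0,0,0,50],[0,0,20,0,0,0,50],[0,0,8,0,0,0,50],[0,0,2.5,0,0,0,50],[0,0,0,0,0,0,50],[0,0,0,0,0,0,20],[0,0,0,0,0,0,20],[0,0,0,0,0,0,20],[0,0,0,0,0,0,20],[0,0,0,0,0,0,20]]]'

```text
time: 18.48
tool_pos: [0.5581, -0.0003, 0.026]
tool_rot: [0.001, 0.709, 0.706, 0.001]
contact_force: [-0.2, -0.2, 6.4]
gripper_width: 0.305
grasp_force: 61.0
```

servo_tool --moves '[[[0,0,-15,0,0,0,20],[0,0,-30,0,0,0,20],[0,0,-40,0,0,0,20],[40,-2,0,0,0,0,20],[50,-2,0,0,0,0,20],[50,-2,0,0,0,0,20],[40,-2,0,0,0,0,20],[10,0,0,0,0,0,20],[0,0,0,0,0,0,20]]]'

```text
time: 19.6
tool_pos: [0.5495, 0.1899, 0.1097]
tool_rot: [0.0, 0.708, 0.706, -0.0]
contact_force: [0.5, -0.3, -1.7]
gripper_width: 0.307
grasp_force: 60.2
```

```bash
python3 - <<'E'
from h import *
todo(.5495,.1945,.038,0)
from plant import manip
f=manip.grab_frame("wrist"); cv2.imwrite("pics/w6.png",f["image"]); pickle.dump(f,open("w6.pkl","wb"))
E
```

```text
t 19.6 pos [0.5495 0.1899 0.1097] F [ 0.5 -0.3 -1.7] open 26.2 grip 60.2 tips 0.014
shift [ 4.7 -0.  71.7] turn [-0.   0.  -0.2]
```

View pics/w6.png

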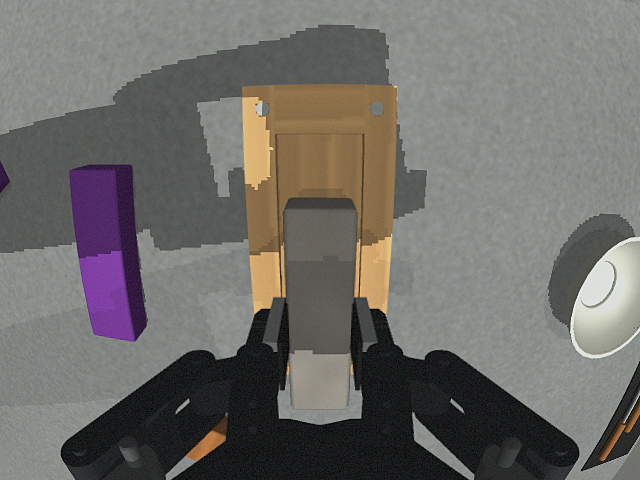

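The short stone is held level over the holder's recess (far corners (284,200) and (357,199), recess far corners (276,135) and (363,135)) and is laterally centred. I lower it.

servo_tool --moves '[[[4,0,15,0,0,0,20],[0,0,25,0,0,0,20],[0,0,15,0,0,0,20],[0,0,6,0,0,0,20],[0,0,3,0,0,0,20],[0,0,2,0,0,0,20],[0,0,1,0,0,0,20],[0,0,0,0,0,0,20]]]'

```text
time: 20.65
tool_pos: [0.5501, 0.1939, 0.0431]
tool_rot: [0.0, 0.709, 0.706, 0.0]
contact_force: [-0.5, -0.2, -1.3]
gripper_width: 0.304
grasp_force: 60.2
```

servo_tool --moves '[[[0,0,2,0,0,0,20],[0,0,1.5,0,0,0,20],[0,0,1,0,0,0,20],[0,0,0.4,0,0,0,20],[0,0,0.3,0,0,0,20],[0,0,0,0,0,0,20]]]'

```text
time: 21.4
tool_pos: [0.5498, 0.1938, 0.038]
tool_rot: [-0.0, 0.709, 0.706, -0.0]
contact_force: [-3.9, -0.3, 5.3]
gripper_width: 0.305
grasp_force: 61.0
```

servo_tool --moves '[[[0,0,0.3,0,0,0,20],[0,0,0,0,0,0,20]]]'

```text
time: 21.65
tool_pos: [0.5498, 0.1938, 0.038]
tool_rot: [-0.0, 0.709, 0.706, -0.0]
contact_force: [-5.6, -1.0, 6.5]
gripper_width: 0.304
grasp_force: 61.2
```

servo_tool --moves '[[[0,0,0,0,0,0,35],[0,0,0,0,0,0,50],[0,0,0,0,0,0,50],[0,0,-20,0,0,0,50],[0,0,-40,0,0,0,50],[0,0,-60,0,0,0,30],[0,0,-60,0,0,0,0],[0,0,0,0,0,8,0],[-30,15,0,0,0,0,0],[-50,25,0,0,0,0,0],[-50,25,0,0,0,0,0],[-50,25,0,0,0,0,0]]]'

```text
time: 23.15
tool_pos: [0.6138, 0.0012, 0.2192]
tool_rot: [0.001, 0.756, 0.655, 0.001]
contact_force: [1.1, 0.2, -0.0]
gripper_width: 0.0
grasp_force: 0.0
```

servo_tool --moves '[[[-50,25,0,0,0,0,0],[-50,25,0,0,0,0,0],[-50,25,0,0,0,0,0],[-40,20,0,0,0,0,0],[-10,7,0,0,0,0,0],[0,0,0,0,0,0,0]]]'

```text
time: 23.9
tool_pos: [0.6856, -0.21, 0.218]
tool_rot: [0.0, 0.756, 0.654, 0.0]
contact_force: [0.5, 0.6, 0.8]
gripper_width: 0.001
grasp_force: 0.0
```

```bash
python3 - <<'E'
from h import *
todo(.6888,-.209,.1,-7.8)
from plant import manip
f=manip.grab_frame("wrist"); g=manip.grab_frame("top")
a=f["image"]; b=cv2.resize(g["image"][150:265,195:445],(640,294),interpolation=cv2.INTER_CUBIC)
cv2.imwrite("pics/m7.png",np.vstack([cv2.resize(a[100:480],(512,304)),cv2.resize(b,(512,235))])); pickle.dump((f,g),open("w7.pkl","wb"))
E
```

```text
t 23.9 pos [ 0.6856 -0.21    0.218 ] F [0.5 0.6 0.8] open 0.1 grip 0.0 tips 0.014
shift [  1.4   3.  118. ] turn [ 0.  -0.  -0.5]
```

View pics/m7.png

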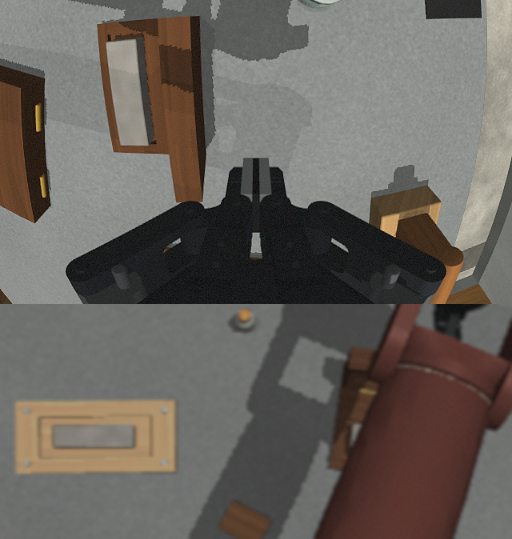

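The wrist view (upper half) shows the long stone flat in the case at (128,90), the lid standing nearly upright at (185,100), and the closed fingers behind it. The top view (lower half) shows the short stone flat in the holder at (93,436). Next I lower behind the lid and sweep it towards the robot.

servo_tool --moves '[[[0,3,40,0,0,0,0],[0,0,40,0,0,0,0],[0,0,30,0,0,0,0],[0,0,3,0,0,0,0],[0,0,0,0,0,0,0],[0,-10,0,0,0,0,0],[0,-10,0,0,0,0,0],[0,-10,0,0,0,0,0]]]'

```text
time: 25.0
tool_pos: [0.6581, -0.206, 0.1051]
tool_rot: [0.001, 0.756, 0.654, 0.0]
contact_force: [0.4, -0.8, -0.4]
gripper_width: 0.002
grasp_force: 0.0
```

servo_tool --moves '[[[0,-10,0,0,0,0,0],[0,-10,0,0,0,0,0],[0,-10,0,0,0,0,0],[0,-10,0,0,0,0,0]]]'

```text
time: 25.5
tool_pos: [0.6188, -0.2003, 0.1047]
tool_rot: [0.001, 0.756, 0.654, 0.0]
contact_force: [1.6, -0.2, 1.5]
gripper_width: 0.001
grasp_force: 1.0
```

servo_tool --moves '[[[0,-10,0,0,0,0,0],[0,-10,0,0,0,0,0],[0,-10,0,0,0,0,0]]]'

```text
time: 25.88
tool_pos: [0.5883, -0.1956, 0.1036]
tool_rot: [-0.001, 0.756, 0.654, -0.0]
contact_force: [0.8, 0.5, 0.1]
gripper_width: -0.004
grasp_force: 0.5
```

servo_tool --moves '[[[0,-10,0,0,0,0,0],[0,-10,0,0,0,0,0],[0,-10,0,0,0,0,0]]]'

```text
time: 26.25
tool_pos: [0.559, -0.1915, 0.1042]
tool_rot: [-0.0, 0.756, 0.654, -0.0]
contact_force: [1.0, -0.8, -0.0]
gripper_width: -0.001
grasp_force: 0.4
```

servo_tool --moves '[[[0,-8,5,0,0,0,0],[0,-8,5,0,0,0,0],[0,-8,5,0,0,0,0]]]'

```text
time: 26.62
tool_pos: [0.5353, -0.188, 0.0886]
tool_rot: [-0.0, 0.756, 0.654, -0.0]
contact_force: [0.6, -0.3, 0.8]
gripper_width: 0.0
grasp_force: 0.3
```

servo_tool --moves '[[[0,-5,5,0,0,0,0],[0,-5,5,0,0,0,0],[0,0,5,0,0,0,0],[0,0,5,0,0,0,0]]]'

```text
time: 27.12
tool_pos: [0.526, -0.1867, 0.0689]
tool_rot: [-0.0, 0.756, 0.654, -0.0]
contact_force: [-0.9, -0.2, 0.9]
gripper_width: -0.001
grasp_force: 0.4
```

servo_tool --moves '[[[0,0,5,0,0,0,0],[0,0,4,0,0,0,0],[0,0,3,0,0,0,0],[0,0,2,0,0,0,0],[0,0,0,0,0,0,0]]]'

```text
time: 27.75
tool_pos: [0.526, -0.1867, 0.055]
tool_rot: [-0.0, 0.756, 0.654, 0.0]
contact_force: [-0.1, -0.6, -0.9]
gripper_width: 0.0
grasp_force: 0.0
```

servo_tool --moves '[[[0,0,1,0,0,0,0],[0,0,0.5,0,0,0,0],[0,0,0,0,0,0,0]]]'

```text
time: 28.12
tool_pos: [0.5261, -0.1868, 0.054]
tool_rot: [0.0, 0.756, 0.654, -0.0]
contact_force: [-1.7, 0.7, 3.1]
gripper_width: -0.005
grasp_force: 1.4
```

servo_tool --moves '[[[0,0,0.7,0,0,0,0],[0,0,0.5,0,0,0,0],[0,0,0,0,0,0,0]]]'

```text
time: 28.5
tool_pos: [0.5262, -0.1868, 0.0539]
tool_rot: [-0.0, 0.756, 0.655, -0.0]
contact_force: [-4.8, 1.1, 10.0]
gripper_width: -0.001
grasp_force: 4.8
```

servo_tool --moves '[[[0,0,0.5,0,0,0,0],[0,0,0,0,0,0,0]]]'

```text
time: 28.75
tool_pos: [0.5263, -0.1868, 0.0539]
tool_rot: [-0.0, 0.756, 0.655, -0.0]
contact_force: [-6.3, 2.0, 12.8]
gripper_width: 0.001
grasp_force: 6.2
```

servo_tool --moves '[[[0,0,-5,0,0,0,0],[0,0,-30,0,0,0,0],[0,0,-50,0,0,0,0],[0,0,-50,0,0,0,0],[0,0,-30,0,0,0,0],[0,0,0,0,0,0,0],[0,0,0,0,0,0,0]]]'

```text
time: 29.62
tool_pos: [0.5254, -0.1864, 0.2153]
tool_rot: [-0.001, 0.756, 0.654, -0.0]
contact_force: [0.1, 0.2, -0.5]
gripper_width: 0.0
grasp_force: 0.0
```

```bash
python3 - <<'E'
from h import *
from plant import manip
a=pickle.load(open("scene0.pkl","rb")); b=manip.grab_frame("scene")
d=np.abs(a["image"].astype(int)-b["image"]).max(2)
for n,(x,y) in dict(glue=(336,302),jar=(290,335),block=(320,233),bowl=(416,333),water=(522,230),mallet=(110,300),offcut=(480,231),purple=(383,217)).items(): print(n,d[y-10:y+10,x-10:x+10].mean().round(1),end="; ")
# lid when shut: top face corners predicted vs image
al=np.radians(-7.8);X=np.array([np.cos(al),np.sin(al)]);Y=np.array([-X[1],X[0]])
g=cv2.cvtColor(b["image"],cv2.COLOR_BGR2HSV)
pts=lambda z,k:np.array([np.r_[np.array([.5352,-.188])+x*X+y*Y,z] for x in np.linspace(-.04+k,.064-k,12) for y in np.linspace(-.085+k,.085-k,16)])
p=w2pix(b,pts(.04,.006)).round().astype(int); print("\nlid top colour",b["image"][p[:,1],p[:,0]].mean(0),b["image"][p[:,1],p[:,0]].std(0))
for x in(-.07,-.05,-.034,.06,.09): 
    q=w2pix(b,np.r_[np.array([.5352,-.188])+x*X,.04])[0].round().astype(int);print(x,b["image"][q[1],q[0]])
todo(.526,-.187,.2,-7.8)
E
```

```text
glue 5.0; jar 4.9; block 49.6; bowl 1.3; water 4.5; mallet 4.9; offcut 4.9; purple 5.2; 
lid top colour [ 53.33854167  73.53645833 109.71354167] [ 7.68283896 10.44672616 17.45100952]
-0.07 [167 166 168]
-0.05 [167 169 168]
-0.034 [ 48  74 118]
0.06 [ 59  81 120]
0.09 [52 62 73]
t 29.68 pos [ 0.5251 -0.1862  0.2146] F [ 0.2 -0.3 -0. ] open -0.1 grip 0.0 tips 0.014
shift [-0.7  1.  14.6] turn [-0.2 -0.1 -0.4]
```

The lid is shut. The change at the block may only be the arm's shadow, so I compare its outline by colour.

```bash
python3 - <<'E'
from h import *
from plant import manip
a=pickle.load(open("scene0.pkl","rb"))["image"]; b=manip.grab_frame("scene")["image"]
for i in(a,b):
    r=cv2.cvtColor(i[215:250,295:345],cv2.COLOR_BGR2HSV); m=((r[...,0]<18)&(r[...,1]>110)).astype(np.uint8)
    n,l,s,c=cv2.connectedComponentsWithStats(m); k=1+s[1:,4].argmax(); print(s[k],c[k].round(1),r[...,2][m>0].mean())
E
```

```text
[ 13   9  23  18 297] [24.4 17.6] 173.72390572390572
[ 13   9  23  19 311] [24.1 17.9] 126.12540192926045
```

The block has not moved; it is only in the arm's shadow.

```bash
python3 -c "
from plant import manip
print(manip.job_done())"
```

```text
the job is handed in; nothing more can be done
None
```

The job is handed in at about 30 s of the 72 s: the long stone is in the case, the short stone is in the holder, the lid is pressed shut, and none of the bystanders I compared in before-and-after images had moved.

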